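# Fit and hold the spring collar of a quick-change chuck

## Robot

A 6-joint arm with a two-finger parallel gripper is mounted at the origin on a cart in front of the work surface, level with it; the furniture and walls round the work are solid. World frame = base frame: x ahead of the robot, y to its left, z up, the work surface at z = 0. Lengths are in m, angles in rad, forces in N, time in s.
With the tool pointing down it reaches from about 0.375 to 0.9 m from the base axis. Payload 3.1 kg.
Tool frame: the origin (TCP) lies midway between the tips of the shut fingers; the grasp point (between the pads) lies 19 mm behind it (robot.pinch_z is the distance from the TCP to the grasp point, in m); z points along the fingers, y is the line along which they close (so a half turn about z gives the same grasp; the last joint's range is limited). The gripper opens to 85 mm and grips with 20 to 120 N. Pads are 22 mm wide; open, the fingers measure 114 mm over their backs; the gripper's body (76 mm by 85 mm) begins 54 mm behind the grasp point. The pads swing forward as they close: fully open they stand 13 mm farther back than shut.
Start: joints at [-1.494, 0.527, 1.433, -0, 1.181, -0.178], TCP at [0.158, -0.605, 0.231] pointing down, gripper open.
Joint ranges: [-3.08, 3.08], [-0.75, 2.2], [0.22, 2.44], [-1.43, 4.57], [0, 2.65], [-2.85, 2.85]. Speed limits (rad/s): [2.79, 2.79, 3.14, 3.14, 3.14, 3.14].

## Interface

Orientations are given as a unit quaternion [w, x, y, z].
In Python, from cell import robot, status, eyes gives the robot as it stands. Calls block until the motion is done:
- robot.goto(position, orientation): joint-space move of the TCP to a pose.
- robot.move_straight(position, attitude=None, rate=0.15): straight line of the TCP; attitude=None keeps the orientation; rate is the mean speed in m/s.
- robot.set_joints(angles): joint-space move.
- robot.release() and robot.grab(effort=None): open the fingers fully, or close them until they stop; effort is the grip in N (None keeps the last).
- robot.dwell(seconds).
- robot.ik(position, orientation): joint angles nearest the present ones, or None.
- status.get_state(): the state.
- eyes.snapshot(name): name is "side" or "top"; returns a dict with "image" (384x512x3 uint8, red, green, blue), "mtx" (3x3 intrinsics, pixels), "k1" (the pictures are not rectified: a ray, as slopes to the right and down, at radius r is drawn at 1 + k1 r^2 times it, then the intrinsics apply), "rvec" (rotation vector, rad) and "tvec" (3), from world to camera coordinates, as OpenCV has them. Camera axes: x right, y down, z forward; pixel columns grow to the right and rows downward; lengths in m; the calibration is good to about 2 mm. A picture is of the moment at which its call begins. There is no depth.
A pose or a line that the arm cannot do raises robot.MotionError and nothing moves.
- robot.close_job(): hands the job in; it is judged then, once.
Trained networks look in the newest picture that a camera, given by its name, has taken for a name from the list of things; names that differ only in an ending like _2 or _b are one class to them, and where a whole thing is asked for, a point or a joint stands for the part that bears it (a point fixed in the world has none). Each returns a list of dicts, best first, with "score" (0 to 1); they miss things now and then, are a little off and sometimes report something else, mostly with a low value. They report only what shows in the picture. A call takes as long as a camera call. They do not tell look-alikes from the thing itself.
- eyes.recognise(camera, thing): "box" ([left, top, right, bottom] in pixels, round what is visible of it).
- eyes.cut_out(camera, thing): "pixels" (384x512 bool, what is visible of it) and "box" ([left, top, right, bottom] in pixels, round what is visible of it).
- eyes.place_of(camera, thing): "location" ([column, row] in pixels: a listed point, or the origin of a listed thing).
The state is a dict: "t": time; "qpos": joint angles; "dq": joint speeds; "tau": joint torques, N m; "ee_pos": TCP position; "eef_rot": TCP orientation; "ft_force": force on the tool from outside, world axes, zero at the start; "torque": the same for the moment, N m; "width": opening from 0.0 (shut) to 1.0 (fully open); "gripper_force": force on a finger pad.
Only numpy, scipy, OpenCV 4.12 (cv2) and the standard library are available. Lean on these libraries where they do the work, as an engineer would, in place of code of your own. Each camera call takes 0.05 s, during which the arm holds its last target. There are 200 camera calls.

## Task

The quick-change chuck clamped upright in its fixture lacks its knurled collar. Of the three look-alike collars standing on the bench take the one whose bore is the sliding fit for the spindle (one is too tight, one too loose: leave these two where they stand), lower it over the spindle onto the cross pins, turn it until its hidden keyways drop over the pins, and push it down against the spring fully home on the shoulder, so that the circlip groove of the spindle comes clear above it. The spring would throw it up again, so finish while still gripping the collar and holding it pushed home, ready for a mate to snap in the circlip; do not let go, and leave the pliers, dish and oil bottle undisturbed.

Things in the scene. Friction and masses are not known exactly. Their poses are not given: they have to be found in the camera images.
- chuck: Chuck in its fixture, fixed to the bench. Aluminium base 104 x 104 x 14 mm, a clamp ring, then a dark round body, 67 mm in diameter, with a flat top (the shoulder) 42 mm above the bench. From it a bright spindle, 25 mm in diameter, rises to 98 mm above the bench. Origin: on the spindle's axis at bench level; z up.
- shoulder (a point): Point on the spindle's axis, level with the shoulder, 42 mm above the bench, on which the collar's underside rests when it is home; axes as the chuck's. The circlip groove runs round the spindle 47 to 49 mm above it; a collar at home ends 45 mm above it.
- cross_pins (a point): Point on the spindle's axis level with the tops of the four brass cross pins, 63 mm above the bench, 21 mm above the shoulder. The pins, 6 mm thick, stick out 4.5 mm from the spindle, 90 degrees apart, along the chuck's x and y axes. A collar not lined up stops with its underside here.
- spindle_top (a point): Centre of the spindle's tip, 98 mm above the bench. The top 4.5 mm is a cone, 17 mm across at the tip.
- thrust_ring (a joint): Brass spring ring round the foot of the spindle, 44 mm across: 0 when up (top 8 mm above the shoulder), 0.008 m when pressed flush. The collar meets it after sinking 13 mm past the pin tops. Its spring pushes up with 5.5 N at 0 and 12.5 N at 0.008.
- collar_medium: Knurled steel collar standing on the bench, outside 50 mm, height 45 mm, about 0.3 kg; outside the same as the other two. Origin: centre of its underside; z up along its bore. Bore 27 mm: the one that fits. Four hidden keyways 90 degrees apart, 9.5 mm wide, 25 mm high, open only below; their angle is unmarked and not told by its axes: press lightly (5 to 10 N) and turn up to 90 degrees until it sinks. Play 6 degrees each way.
- collar_small: Knurled steel collar standing on the bench, outside 50 mm, height 45 mm, about 0.3 kg; outside the same as the other two. Origin: centre of its underside; z up along its bore. Bore 20 mm: too tight for the spindle. Leave it standing.
- collar_large: Knurled steel collar standing on the bench, outside 50 mm, height 45 mm, about 0.3 kg; outside the same as the other two. Origin: centre of its underside; z up along its bore. Bore 34 mm: far too loose on the spindle. Leave it standing.
- parts_dish: Round steel parts dish, 140 mm across, 24 mm high, with two spare circlips in it; bystander. Origin: centre of its underside.
- pliers: Combination pliers with red handles lying flat, 188 x 60 x 14 mm; bystander. Origin: centre of their outline, on the bench; long axis y.
- oil_bottle: Red squeeze bottle of oil with a yellow nozzle, standing, 52 mm across, 158 mm high; bystander. Origin: centre of its underside.
There are look-alikes about, which are no part of the job. What is shaped like the chuck but blue is not meant.

How it is judged:
By the outcome, as a careful person would: the job done as asked, in the order asked, and still so for the second after the job is handed in, while the arm keeps its last pose, push and grip.
It also fails if it takes over 64 s, if anything falls off the work surface, if the arm or the gripper's body presses on something with over 40 N, if the wrist force passes 120 N, or if a joint passes its speed limit or range.

## Working session

There is one attempt and no reset: what is moved stays moved. The work goes in short steps, each a Python script; the robot and the scene stay as the last script left them, time stands still between calls to the robot, and variables do not carry over. Pictures are saved under pics/ and viewed, at most 10 in all, crops included, and the job is handed in when it is done.

```bash
mkdir -p pics; ls
cat > h.py <<'E'
import numpy as np, cv2
from cell import robot, status, eyes
from scipy.spatial.transform import Rotation as R
def snap(c,f=None):
    s=eyes.snapshot(c)
    if f: cv2.imwrite('pics/'+f,s['image'][:,:,::-1])
    return s
def ray(s,px):
    K=np.array(s['mtx']); d=(np.array(px,float)-K[:2,2])/[K[0,0],K[1,1]]
    u=d.copy()
    for _ in range(20): u=d/(1+s['k1']*(u@u))
    Rm=cv2.Rodrigues(np.array(s['rvec'],float))[0]; t=np.array(s['tvec'],float).ravel()
    return -Rm.T@t, Rm.T@np.r_[u,1]
def onplane(s,px,z):
    o,v=ray(s,px); return o+v*(z-o[2])/v[2]
def proj(s,P):
    Rm=cv2.Rodrigues(np.array(s['rvec'],float))[0]; p=Rm@np.array(P)+np.array(s['tvec'],float).ravel()
    u=p[:2]/p[2]; u=u*(1+s['k1']*(u@u)); K=np.array(s['mtx']); return K[:2,:2]@u+K[:2,2]
def down(yaw): # tool y axis at angle yaw from world y, z down
    q=(R.from_euler('z',yaw)*R.from_quat([1,0,0,0])).as_quat(); return [q[3],q[0],q[1],q[2]]
E
python3 - <<'E'
from h import *
S={c:snap(c,c+'0.png') for c in('top','side')}
H=dict(spindle_top=.098,chuck=0,shoulder=.042,collar_medium=0,collar_small=0,collar_large=0,parts_dish=0,pliers=0,oil_bottle=0)
for c,s in S.items():
    print(c,ray(s,(256,192))[0].round(3))
    for n,z in H.items():
        for d in eyes.place_of(c,n)[:4]:
            print(c,n,round(d['score'],2),np.round(d['location'],1),onplane(s,d['location'],z).round(3))
st=status.get_state();print(st['t'],st['eef_rot'],down(0),st['ft_force'])
E
```

```text
pics
top [ 0.426 -0.337  1.302]
top spindle_top 0.91 [344.7 232. ] [ 0.44  -0.567  0.098]
top spindle_top 0.85 [191.6 213.5] [ 0.496 -0.17   0.098]
top spindle_top 0.47 [253.5 201.8] [ 0.523 -0.331  0.098]
top spindle_top 0.36 [185.1 266.1] [ 0.36  -0.152  0.098]
top chuck 0.95 [192.5 217.2] [ 0.491 -0.159  0.   ]
top chuck 0.58 [338.1 236.1] [ 0.43  -0.566  0.   ]
top shoulder 0.76 [342.2 234.9] [ 0.433 -0.57   0.042]
top shoulder 0.74 [195.8 214.2] [ 0.497 -0.174  0.042]
top shoulder 0.37 [241.2 138.5] [ 0.703 -0.301  0.042]
top collar_medium 0.72 [252.8 201.1] [ 0.533 -0.329  0.   ]
top collar_small 0.79 [258.8 236.5] [ 0.434 -0.344  0.   ]
top collar_large 0.53 [299.3 206.9] [ 0.514 -0.459  0.   ]
top parts_dish 0.92 [243.5 137.7] [ 0.715 -0.306  0.   ]
top parts_dish 0.44 [190.  212.5] [ 0.505 -0.152  0.   ]
top pliers 0.64 [186.8 264. ] [ 0.361 -0.141  0.   ]
top pliers 0.27 [295.  207.3] [ 0.513 -0.447  0.   ]
top oil_bottle 0.86 [293.6 168.5] [ 0.623 -0.446  0.   ]
side [-0.094 -1.243  0.556]
side spindle_top 0.82 [212.1 170.7] [ 0.501 -0.165  0.098]
side spindle_top 0.56 [28
[... 177 characters left out ...]
.065 0.   ]
side shoulder 0.93 [283.9 252.9] [ 0.441 -0.563  0.042]
side shoulder 0.83 [211.8 189.7] [ 0.495 -0.165  0.042]
side shoulder 0.6 [219.8 234.2] [ 0.376 -0.406  0.042]
side collar_medium 0.73 [256.2 221.6] [ 0.526 -0.338  0.   ]
side collar_small 0.75 [219.8 234.3] [ 0.414 -0.338  0.   ]
side parts_dish 0.73 [299.1 198.8] [ 0.707 -0.296  0.   ]
side pliers 0.79 [163.6 216.2] [ 0.347 -0.155  0.   ]
side pliers 0.36 [298.4 199.4] [ 0.703 -0.298  0.   ]
side oil_bottle 0.75 [313.2 229. ] [ 0.615 -0.461  0.   ]
1.0 [ 9.58821240e-06  9.91831343e-01  1.27556208e-01 -4.29947284e-06] [np.float64(0.0), np.float64(1.0), np.float64(0.0), np.float64(0.0)] [-0.02535955 -1.1855534   0.3489408 ]
```

View pics/top0.png

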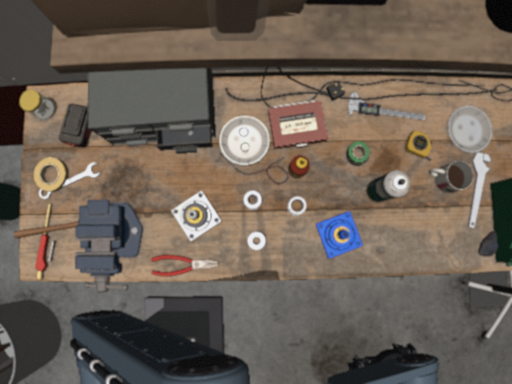

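View pics/side0.png

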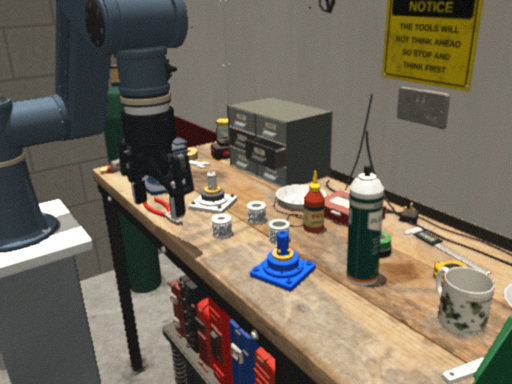

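The top view shows the aluminium chuck at about (196,214) and its blue look-alike at (340,235). The three collars are at (253,200), (257,241) and (297,206). I'll enlarge the picture to compare the bores.

Run:
```python
from h import *
s=snap('top'); im=s['image'][:,:,::-1]
cv2.imwrite('pics/crop.png',cv2.resize(im[185:257,165:318],None,fx=5,fy=5,interpolation=cv2.INTER_CUBIC))
g=cv2.resize(im,None,fx=4,fy=4,interpolation=cv2.INTER_CUBIC)
for n in('collar_medium','collar_small','collar_large','chuck','spindle_top'):
    for d in eyes.cut_out('top',n)[:3]:
        m=d['pixels'].astype(np.uint8)
        cs=max(cv2.findContours(m,0,1)[0],key=cv2.contourArea)
        mo=cs.reshape(-1,2).mean(0); print(n,round(d['score'],2),d['box'],m.sum(),mo.round(1),onplane(s,mo,.045).round(4),cv2.minAreaRect(cs))
# bore measurement: bright pixel area of ring at tops, dark inside
gray=cv2.cvtColor(im,cv2.COLOR_BGR2GRAY)
for c in((253,200),(257,241),(297,206)):
    p=cv2.resize(gray[c[1]-14:c[1]+15,c[0]-14:c[0]+15],None,fx=4,fy=4,interpolation=cv2.INTER_CUBIC)
    m=(p>150).astype(np.uint8)
    cn,h=cv2.findContours(m,cv2.RETR_CCOMP,cv2.CHAIN_APPROX_NONE)
    for k,x in enumerate(cn):
        a=cv2.contourArea(x)
        if a>100:
            (x0,y0),r=cv2.minEnclosingCircle(x); q=np.array([c[0]-14+(x0+.5)/4-.5,c[1]-14+(y0+.5)/4-.5])
            print(c,'hole' if h[0][k][3]>=0 else 'outer','eqdiam',round(np.sqrt(4*a/np.pi)/4,2),q.round(1),onplane(s,q,.045).round(4))
```

```text
collar_medium 0.64 [247.6, 192.6, 265.1, 210.6] 237 [252.4 200.5] [ 0.5312 -0.3284  0.045 ] ((252.5, 200.5), (19.0, 17.0), 90.0)
collar_medium 0.51 [185.3, 210.4, 206.4, 224.4] 141 [195.3 215.9] [ 0.4924 -0.1729  0.045 ] ((195.17926025390625, 216.37738037109375), (15.44344425201416, 16.60898780822754), 29.05460548400879)
collar_small 0.76 [249.4, 230.5, 266.7, 254.5] 225 [256.3 240.7] [ 0.4224 -0.3366  0.045 ] ((256.5, 240.5), (17.0, 17.0), 90.0)
collar_small 0.47 [189.5, 211.6, 204.7, 226.5] 44 [199.  213.3] [ 0.4994 -0.1831  0.045 ] ((199.13792419433594, 213.34481811523438), (11.14172077178955, 4.456687927246094), 68.19859313964844)
collar_large 0.63 [289.5, 199.7, 307.2, 217.9] 100 [297.3 207.5] [ 0.5097 -0.4494  0.045 ] ((296.7022705078125, 207.1235809326172), (13.461973190307617, 17.171966552734375), 57.9946174621582)
collar_large 0.3 [189.7, 210.5, 205.8, 223.5] 72 [197.2 215.8] [ 0.4926 -0.1781  0.045 ] ((196.99131774902344, 215.8063507080078), (10.263860702514648, 15.433805465698242), 8.746162414550781)
chuck 0.85 [318.3, 212.4, 361.9, 260.7] 1293 [338.6 234.5] [ 0.434  -0.55
[... 401 characters left out ...]
948242188, 215.99998474121094), (38.274314880371094, 39.10636520385742), 56.3099365234375)
spindle_top 0.62 [314.8, 211.5, 364.2, 256.2] 1425 [339.  234.5] [ 0.434  -0.5608  0.045 ] ((338.68963623046875, 234.72413635253906), (38.253238677978516, 38.624629974365234), 68.19859313964844)
(253, 200) outer eqdiam 18.84 [251.9 199.3] [ 0.5344 -0.327   0.045 ]
(253, 200) hole eqdiam 9.64 [252.1 198.9] [ 0.5356 -0.3276  0.045 ]
(257, 241) outer eqdiam 19.02 [255.6 240.6] [ 0.4228 -0.3349  0.045 ]
(257, 241) hole eqdiam 6.66 [256.  240.5] [ 0.423  -0.3359  0.045 ]
(297, 206) outer eqdiam 19.26 [296.9 206.1] [ 0.5134 -0.4486  0.045 ]
(297, 206) hole eqdiam 12.26 [296.9 205.1] [ 0.5163 -0.4486  0.045 ]
```

View pics/crop.png

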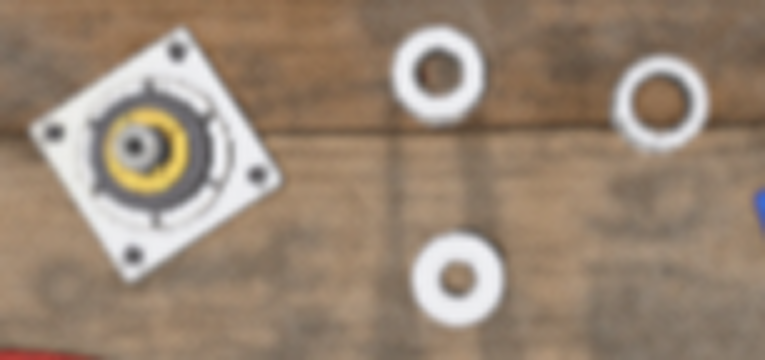

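The bores measure about 9.6 px at (252,199), 6.7 px at (256,241) and 12.3 px at (297,206), so the medium collar is at about (0.534,-0.328). I'll grip it twice, 90° apart, so it's centred in the gripper along both axes.

Run:
```python
from h import *
c=[.534,-.3285]
A,B=.2+np.pi/2,.2
for p,y in(([*c,.13],A),([*c,.013],B),([.497,-.17,.16],B),([.497,-.17,.16],B+1.7)): print(np.round(robot.ik(p,down(y)),2))
def st(l):
    s=status.get_state(); print(l,round(s['t'],2),np.round(s['ee_pos'],4),np.round(s['ft_force'],1),round(s['width'],3),round(s['gripper_force'],1))
robot.goto([*c,.13],down(A)); st('above')
robot.move_straight([*c,.013]); st('down')
robot.grab(20); st('grab1')
robot.release(); robot.goto([*c,.013],down(B)); st('rot')
robot.grab(60); st('grab2')
robot.move_straight([*c,.16]); st('lift')
snap('side','s1.png');
```

```text
[-0.73  0.65  1.51 -0.    0.97 -0.93]
[-0.73  0.82  1.56 -0.    0.75  0.64]
[-0.54  0.5   1.75 -0.    0.89  0.83]
[-0.54  0.5   1.75 -0.    0.89 -0.87]
above 3.04 [ 0.5337 -0.3298  0.1303] [ 0.4 -0.5  0. ] 1.001 0.0
down 3.98 [ 0.5345 -0.3292  0.0138] [0.2 0.  0.4] 1.005 0.0
grab1 4.41 [ 0.5344 -0.3288  0.0141] [-0.8  1.4  6.2] 0.575 20.8
rot 6.26 [ 0.534  -0.3285  0.013 ] [-0.3 -0.1 -0.1] 1.002 0.0
grab2 6.69 [ 0.5342 -0.3286  0.0135] [-0.5  0.6  3.1] 0.568 62.1
lift 7.83 [ 0.5333 -0.3279  0.1588] [ 1.   0.8 -3.6] 0.563 62.2
```

View pics/s1.png

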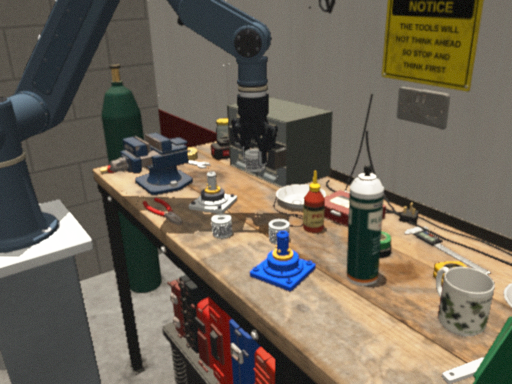

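The medium collar is in the gripper near (253,160) and the other two are still standing. Next I'll locate the spindle axis using both cameras.

Run:
```python
from h import *
from scipy.optimize import least_squares
H=dict(spindle_top=.098,cross_pins=.063,shoulder=.042,chuck=0)
obs=[]
for c in('top','side'):
  for k in range(2):
    s=snap(c,'t2.png' if c=='top' else None)
    for n,z in H.items():
        ok=[d for d in eyes.place_of(c,n) if np.hypot(*(onplane(s,d['location'],z)[:2]-[.496,-.17]))<.03]
        if ok:
            obs.append((s,ok[0]['location'],z))
            if 1: print(c,n,round(ok[0]['score'],2),onplane(s,ok[0]['location'],z).round(4))
def f(p): return np.concatenate([proj(s,[*p,z])-l for s,l,z in obs])
r=least_squares(f,[.496,-.17],loss='soft_l1');print(r.x.round(4))
im=cv2.imread('pics/t2.png')[195:237,170:222]
cv2.imwrite('pics/t2c.png',cv2.resize(im,None,fx=10,fy=10,interpolation=cv2.INTER_CUBIC))
for z in(.014,.042,.098): print(z,proj(s:=snap('top'),[*r.x,z]).round(1),((proj(s,[*r.x,z])-[170,195]+.5)*10).round())
```

```text
top cross_pins 0.58 [ 0.4944 -0.1615  0.063 ]
top shoulder 0.53 [ 0.4907 -0.1686  0.042 ]
top chuck 0.52 [ 0.4904 -0.1584  0.    ]
top cross_pins 0.53 [ 0.4993 -0.1707  0.063 ]
top shoulder 0.57 [ 0.4863 -0.1582  0.042 ]
top chuck 0.38 [ 0.4894 -0.1559  0.    ]
side spindle_top 0.94 [ 0.4962 -0.1642  0.098 ]
side cross_pins 0.61 [ 0.5018 -0.1607  0.063 ]
side shoulder 0.65 [ 0.4943 -0.1729  0.042 ]
side chuck 0.84 [ 0.4789 -0.1885  0.    ]
side spindle_top 0.77 [ 0.5044 -0.177   0.098 ]
side cross_pins 0.82 [ 0.4929 -0.1802  0.063 ]
side shoulder 0.75 [ 0.4939 -0.1726  0.042 ]
side chuck 0.85 [ 0.4874 -0.174   0.    ]
[ 0.4938 -0.1669]
0.014 [194.6 216. ] [251. 215.]
0.042 [193.3 215.5] [238. 210.]
0.098 [190.4 214.4] [209. 199.]
```

View pics/t2c.png

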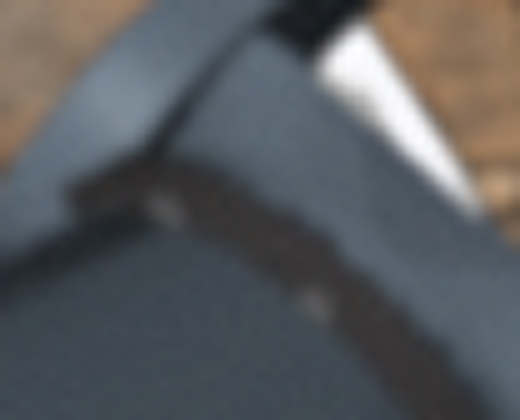

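The arm now blocks the chuck in the top view, so I'll measure on the first top picture (base square, yellow ring, tip). The side picture serves as a cross-check.

Run:
```python
from h import *
s=snap('top'); im=cv2.imread('pics/top0.png'); hsv=cv2.cvtColor(im,cv2.COLOR_BGR2HSV)
def sub(m):
    m=m.astype(np.uint8); z=np.zeros_like(m); z[190:245,168:224]=m[190:245,168:224]; return max(cv2.findContours(z,0,1)[0],key=cv2.contourArea)
up=4; big=cv2.resize(im,None,fx=up,fy=up,interpolation=cv2.INTER_CUBIC)[185*up:250*up,160*up:230*up]
h=cv2.cvtColor(big,cv2.COLOR_BGR2HSV)
def cen(mask,l,z):
    c=max(cv2.findContours(mask.astype(np.uint8),0,1)[0],key=cv2.contourArea); c=cv2.convexHull(c)
    M=cv2.moments(c); r=cv2.minAreaRect(c); 
    for q in(np.array([M['m10'],M['m01']])/M['m00'],np.array(r[0])):
        p=(q+.5)/up-.5+[160,185]; print(l,p.round(2),onplane(s,p,z).round(4),[round(v/up,1) for v in r[1]],round(r[2],1))
cen((h[...,1]<60)&(h[...,2]>150),'base',.014)
cen((h[...,0]>15)&(h[...,0]<35)&(h[...,1]>110)&(h[...,2]>120),'ring',.050)
print('tip',onplane(s,(191.7,213.7),.098).round(4))
# cylinder body (dark)
ss=snap('side'); a=cv2.imread('pics/s1.png')
u0,v0=np.round(proj(ss,[.496,-.17,.07])).astype(int); print(u0,v0)
cv2.imwrite('pics/sc.png',cv2.resize(a[v0-25:v0+30,u0-30:u0+30],None,fx=10,fy=10,interpolation=cv2.INTER_CUBIC))
for z in(.098,.042,.014): print(z,((proj(ss,[.496,-.17,z])-[u0-30,v0-25]+.5)*10).round())
for d in((.005,0),(0,.005)): print(d,(10*(proj(ss,[.496+d[0],-.17+d[1],.098])-proj(ss,[.496,-.17,.098]))).round(1))
```

```text
base [195.7 215.5] [ 0.4951 -0.1699  0.014 ] [38.8, 39.2] 57.1
base [195.61 215.54] [ 0.495  -0.1697  0.014 ] [38.8, 39.2] 57.1
ring [194.43 214.97] [ 0.4947 -0.1711  0.05  ] [14.3, 16.1] 24.6
ring [194.89 215.19] [ 0.4941 -0.1724  0.05  ] [14.3, 16.1] 24.6
tip [ 0.4955 -0.1704  0.098 ]
212 181
0.098 [301. 161.]
0.042 [314. 346.]
0.014 [320. 437.]
(0.005, 0) [15.6 -4.1]
(0, 0.005) [-9.1 -4.9]
```

View pics/sc.png

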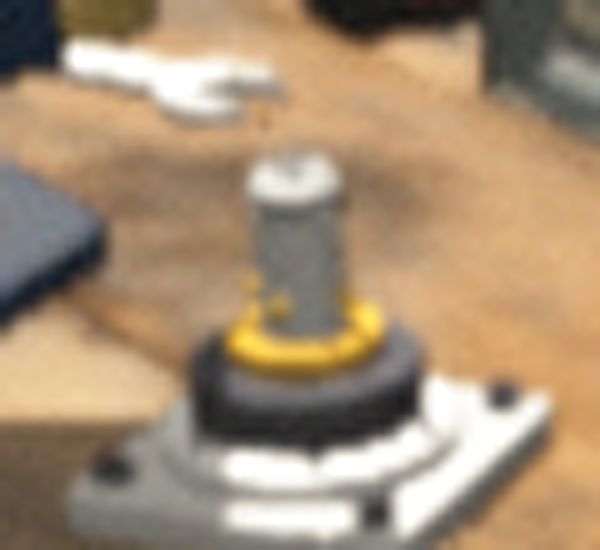

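The axis comes out at about (0.495,-0.170). The 5 mm cone capture covers the remaining error, so I'll lower the collar in small steps and watch the forces.

```bash
cat >> h.py <<'E'
def st(l=''):
    s=status.get_state(); print(l,round(s['t'],2),np.round(s['ee_pos'],4),np.round(s['ft_force'],1),np.round(s['torque'],2),round(s['width'],3)); return s
E
python3 - <<'E'
from h import *
c=np.array([.4945,-.170]); q=down(.2)
robot.goto([*c,.165],q); s0=st('above'); robot.move_straight([*c,.118]); s0=st('near'); f0=np.array(s0['ft_force'])
z=.112
while z>.0799:
    robot.move_straight([*c,z],rate=.03); s=status.get_state(); f=np.array(s['ft_force'])-f0
    print(round(s['t'],2),round(z,4),np.round(s['ee_pos'],4),f.round(1),np.round(s['torque'],2))
    if f[2]>12 or np.hypot(*f[:2])>12: break
    z-=.004
E
```

```text
above 9.82 [ 0.4953 -0.17    0.1656] [ 0.8 -0.6 -3.4] [-0.06 -0.05 -0.05] 0.562
near 10.28 [ 0.495  -0.1711  0.1178] [ 0.   0.  -2.5] [-0.02  0.01 -0.02] 0.564
10.63 0.112 [ 0.4947 -0.1701  0.1123] [-0.6  0.3  0.2] [0.03 0.   0.03]
10.92 0.108 [ 0.4944 -0.1699  0.1079] [-0.3  0.2 -0.7] [ 0.01 -0.01  0.01]
11.2 0.104 [ 0.4943 -0.1699  0.1037] [-0.7 -0.2 -1.9] [-0.05  0.1  -0.05]
11.48 0.1 [ 0.4943 -0.1699  0.0997] [-0.   0.2 -1.2] [-0.08  0.13  0.02]
11.77 0.096 [ 0.4943 -0.1699  0.0957] [-0.6 -1.  -1.8] [-0.12  0.13  0.06]
12.05 0.092 [ 0.4944 -0.17    0.0917] [-1.  -1.1 -1.5] [-0.19  0.08  0.06]
12.33 0.088 [ 0.4943 -0.17    0.0877] [-1.2 -0.3 -0.6] [-0.25  0.14  0.02]
12.62 0.084 [ 0.4944 -0.17    0.0837] [-1.4 -0.8 -1.4] [-0.25  0.2  -0.03]
12.9 0.08 [ 0.4944 -0.1701  0.0797] [-1.9 -1.4 -1.2] [-0.35  0.25  0.05]
```

It slid on cleanly. Now I'll press lightly onto the pins and turn.

Run:
```python
from h import *
c=np.array([.4943,-.1702]); f0z=-2.5; z=.079; yaw=.2
def F(): s=status.get_state(); return s,s['ft_force'][2]-f0z
while z>.066:
    robot.move_straight([*c,z],rate=.03); s,f=F()
    if f>6.5: break
    z-=.001
st('contact cmd z %.4f f %.1f'%(z,f))
n=0
while yaw<.2+1.75:
    yaw+=np.radians(4); robot.goto([*c,z],down(yaw)); s,f=F(); n+=1
    if n%4==0 or f<5: print(round(s['t'],2),round(np.degrees(yaw-.2)),round(z,4),np.round(s['ee_pos'],4),round(f,1),np.round(s['ft_force'][:2],1),np.round(s['torque'],2))
    if f<4:
        robot.move_straight([*c,z-.003],rate=.03); s,f=F(); print('probe',round(f,1),np.round(s['ee_pos'],4))
        if f<4: print('sunk',yaw); break
        robot.move_straight([*c,z],rate=.03)
    elif f>11: z+=.0005
print('end',yaw,z); st()
```

```text
contact cmd z 0.0750 f 9.6 14.15 [ 0.4946 -0.1702  0.076 ] [-0.8  0.3  7.1] [ 0.14  0.29 -0.03] 0.565
15.15 16 0.075 [ 0.4944 -0.1704  0.0754] 8.1 [-1.2  0.2] [-0.03  0.28  0.08]
15.4 20 0.075 [ 0.4944 -0.1706  0.0748] 3.1 [-0.2 -2.1] [-0.25  0.13  0.07]
probe 10.8 [ 0.4945 -0.1709  0.0729]
16.15 24 0.075 [ 0.4942 -0.1702  0.0746] 1.7 [ 0.  -2.3] [-0.2   0.06  0.03]
probe -4.1 [ 0.4941 -0.1709  0.0711]
sunk 0.6188790204786391
end 0.6188790204786391 0.075
 16.4 [ 0.4941 -0.1709  0.0711] [-1.3 -4.5 -6.6] [-0.97  0.11  0.14] 0.566
```

The keyways engaged at 24° of turn. I'll firm up the grip, centre the collar in its play, and push it home.

Run:
```python
from h import *
c=np.array([.4942,-.1709]); yaw=.6189+np.radians(3); q=down(yaw)
robot.grab(110); st('grip'); robot.goto([*c,.0725],q); st('turn')
z=.0705; n=0
while z>.0505:
    robot.move_straight([*c,z],rate=.03); s=status.get_state(); f=np.array(s['ft_force'])-[0,0,-2.5]
    print(round(s['t'],2),round(z,4),np.round(s['ee_pos'],4),f.round(1),np.round(s['torque'],2))
    if f[2]>30 or np.hypot(*f[:2])>15: break
    z-=.002 if z>.0585 else .001
```

```text
grip 16.62 [ 0.4941 -0.1709  0.0713] [-0.4 -5.1 -5.8] [-0.93  0.2   0.12] 0.554
turn 16.87 [ 0.4941 -0.1705  0.0721] [ 0.  -1.5 -3. ] [-0.08 -0.04  0.01] 0.554
17.12 0.0705 [ 0.4941 -0.1705  0.0703] [ 1.   0.1 -0.4] [-0.06 -0.01 -0.01]
17.37 0.0685 [ 0.4941 -0.1707  0.0684] [-0.4 -0.3 -0.3] [ 0.04 -0.    0.08]
17.62 0.0665 [ 0.4941 -0.1708  0.0663] [-0.9 -0.8  0.5] [-0.03  0.    0.03]
17.87 0.0645 [ 0.4941 -0.1708  0.0644] [ 0.1 -0.1 -0.8] [0.02 0.05 0.02]
18.12 0.0625 [ 0.4944 -0.171   0.0629] [-0.3  0.9  5.6] [ 0.09  0.17 -0.03]
18.37 0.0605 [ 0.4944 -0.171   0.0608] [-0.3  0.8  8.7] [0.12 0.09 0.03]
18.62 0.0585 [ 0.4944 -0.171   0.0589] [-1.3  0.8  9.7] [ 0.12  0.17 -0.01]
18.87 0.0575 [ 0.4944 -0.171   0.058 ] [-0.6  0.   9.6] [ 0.14  0.24 -0.01]
19.12 0.0565 [ 0.4944 -0.171   0.0571] [-0.9  0.4 10.7] [0.23 0.26 0.04]
19.37 0.0555 [ 0.4944 -0.171   0.0562] [-1.2  1.2 10.8] [0.23 0.24 0.02]
19.62 0.0545 [ 0.4944 -0.171   0.0557] [-1.9  1.6 15.2] [ 0.26  0.39 -0.02]
19.87 0.0535 [ 0.4944 -0.171   0.0557] [-3.7  1.4 22.8] [0.42 0.65 0.01]
20.12 0.0525 [ 0.4944 -0.171   0.0556] [-4.3  2.  29.8] [0.56 0.87 0.07]
20.37 0.0515 [ 0.4944 -0.171   0.0556] [-6.8  2.8 37. ] [ 0.67  1.11 -0.01]
```

It stalled hard at z=0.0556: 8 mm past spring contact and about 20.5 mm below the pin stop, so it's home. I'll ease the push to about 25 N, watch it hold, and look.

Run:
```python
from h import *
robot.move_straight([.4945,-.1711,.053],rate=.03); robot.dwell(1); st('hold')
a=snap('side')['image'][:,:,::-1]
cv2.imwrite('pics/fin.png',cv2.resize(a[120:230,150:300],None,fx=5,fy=5,interpolation=cv2.INTER_CUBIC)); st()
```

```text
hold 21.62 [ 0.4944 -0.171   0.0556] [-5.1  2.8 24. ] [ 0.47  0.86 -0.03] 0.552
 21.67 [ 0.4944 -0.171   0.0556] [-4.9  2.4 24.7] [ 0.52  0.82 -0.02] 0.55
```

View pics/fin.png

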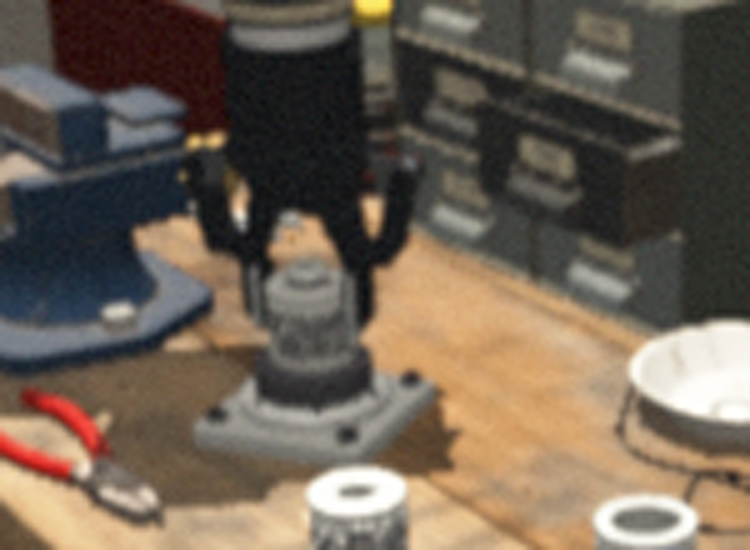

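The picture shows the collar seated on the dark shoulder at crop (313,340), with no brass visible and the spindle tip standing out above it at (313,270). The pliers, dish and other two collars haven't been touched.

```bash
python3 -c "
from h import *
print(robot.close_job())"
```

```text
the job is handed in; nothing more can be done
None
```

The medium collar (27 mm bore) is fully home on the shoulder, still gripped and held down with about 25 N; I handed the job in at about 22 s, with nothing else disturbed.

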